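# Set the drilling fence against its gauge pins and clamp it

## Task

Slide the red fence along its slots until its face presses firmly but gently against both steel pins of the gauge's pin bar, keep it pressed there for about half a second, and let go. Then swing the black clamp handle clockwise until the fence is clamped tight, still up against the pins. Don't ram the pins, and leave the other things on the bench alone.

Things in the scene. Friction and masses are not known exactly. Their poses are not given: they have to be found in the camera images.
- base: Green plate fixed to the bench, 250 x 250 x 15 mm (y from -110 to +140 mm). Origin on its underside, midway between two 10 mm studs at x = -50 and +50 mm, y = 0. The fence slides along its y axis. Turned up to 0.35 rad about vertical. Stud x = +50 has a plain bolt head, 20 mm across, top 31.5 mm above the bench; stud x = -50 carries the clamp.
- gauge: Yellow bar 150 x 34 x 6 mm fixed on the base, axes parallel to the base's, carrying a locked steel bar (top 28 mm above the bench) with two 14 mm pins (top 50 mm) at x = -58 and +58 mm. Origin on the base's top. The pins meet the fence at y = -7 to +7 mm of this frame: it varies, unmeasured: find it by touch. A red sprung button between them stands 2 mm proud (0.6 to 1 N).
- fence: Loose L-shaped fence, about 0.45 kg: aluminium foot 150 x 110 x 8 mm on the base, two slots along y, 11 x 70 mm, over the studs, so it cannot be lifted out. Origin: centre of the foot's underside. A red upright along its +y edge; the face that meets the pins is at y = +55 mm. It slides toward +y by 12 to 53 mm to the pins, with a few newtons of drag.
- fence_grip (a point): Middle of the top edge of the fence's red upright (150 long, 10 thick, 65 mm high; top 88 mm above the bench). Here, at mid-length, it can be pinched across its thickness from above, between the two pins.
- fence_far (a point): Point on the fence's pin-side face, at x = +58 mm, y = +55 mm, z = 22 mm of the fence frame (opposite the pin with x = +58 mm).
- fence_near (a point): The same at x = -58 mm of the fence frame (opposite the other pin).
- clamp (a joint): Angle of the clamp lever, rad, growing as it turns clockwise seen from above. Starts loose between 0 and 0.25; the washer begins to bite at about 0.7; at 1.25 or more it is tight; the stop is at 1.5. It is stiff: it takes 6 to 10 N at the handle, more as it turns, and stays where it is left.
- clamp_handle (a point): Centre of the top of the clamp's black upright handle, a 18 mm thick, 40 mm high round post (its top 78 mm above the bench) at the end of a 75 mm lever arm; the arm itself is a 10 mm bar about 42 mm above the bench. At joint 0 the handle lies at 37.5, -65 mm from the clamp axis along the base's x, y.
- clamp_axis (a point): Point on the clamp's vertical turning axis (base frame x = -50, y = 0 mm), 78 mm above the bench.
- washer: Steel pressure washer, 28 mm across, around the clamp stud, under the lever; it moves straight down on to the foot as the lever turns. Origin: centre of its underside.
- drilled_plate: Bystander: loose steel plate 90 x 50 x 8 mm with three holes. Origin: centre of its underside.
- block: Bystander: loose steel block 50 x 35 x 30 mm. Origin: centre of its underside.
- hammer: Bystander: hammer about 280 mm long lying on the bench. Origin on its underside.
- wrench: Bystander: wrench 180 mm long lying on the bench. Origin on its underside.
- caliper: Bystander: sliding caliper 200 mm long lying flat. Origin: centre of its underside.
- oil_can: Bystander: yellow plastic bottle 60 mm thick, 130 mm high, standing. Origin: centre of its underside.
Things that resemble listed ones, but are neither listed nor needed, are in the scene too. Of the things like the fence, leave any that is purple; of the rest the smaller one is meant.

How it is judged:
By the outcome, as a careful person would: the job done as asked, in the order asked, and still so for the second after the job is handed in, with the robot touching nothing.
It also fails if it takes over 64 s, if anything falls off the work surface, if the arm or the gripper's body presses on something with over 40 N, if the wrist force passes 120 N, or if a joint passes its speed limit or range.

## Robot

A 6-joint arm with a two-finger parallel gripper is mounted at the origin on the work surface. World frame = base frame: x ahead of the robot, y to its left, z up, the work surface at z = 0. Lengths are in m, angles in degrees, forces in N, time in s.
With the tool pointing down it reaches from about 0.375 to 0.9 m from the base axis. Payload 3.1 kg.
Tool frame: the origin (TCP) lies where the fingers leave the gripper's body, on its centre line; the fingertips stand 70 mm ahead of it and the grasp point (between the pads) lies 51 mm ahead of it; z points along the fingers, y is the line along which they close (so a half turn about z gives the same grasp; the last joint's range is limited). The gripper opens to 87 mm and grips with 3 to 60 N. Pads are 19 mm wide; open, the fingers measure 117 mm over their backs; the gripper's body (75 mm by 190 mm) begins 51 mm behind the grasp point.
Start: joints at [-76.289, 30.224, 82.088, -0, 67.689, -10.227], TCP at [0.254, -0.571, 0.292] pointing down, gripper open.
Joint ranges: [-176.69, 176.69], [-43.24, 126.21], [12.49, 139.97], [-82, 262], [0, 151.66], [-163.58, 163.58]. Speed limits (degrees/s): [159.86, 159.86, 180, 180, 180, 180].

## Interface

Orientations are given as a 3x3 rotation matrix whose columns are the frame's x, y, z axes.
In Python, from rig import readout, capture, calibration, bot, look_for gives the robot as it stands. The module is installed in compiled form; this text tells all that it offers.
- The arm moves only by the shell command python3 -m pendant 'ROWS'. ROWS is JSON, a list of rows, each a list of 7 numbers: the shift along the tool's x, y, z normalised to -1 to 1, where 1 is 200 mm, then the turn, a rotation vector about the tool's x, y, z normalised to -1 to 1, where 1 is 180 degrees, then the closure, from -1 (fully open) to 1 (shut). In form: [[dx, dy, dz, ax, ay, az, grip], ...]. A call has 1 to 8 rows; each row is the pose to reach, as a shift and turn from the pose commanded when the call began, along the tool's axes at that moment, turning the shorter way round; what a row does not reach only later rows make up. A row lasts 1/10 s, in which the tool goes at most 50 mm and 8.59 degrees, less where a joint would pass 70% of its speed; a pose out of reach is approached as far as the arm can. A call with a number of a shift or a turn outside -1 to 1 is refused whole. A call with a gripper value outside its range is refused whole. The fingers move at their own pace and stop on an object; the grip force is fixed at half the most. Time passes only in rows, so rows that repeat a pose let the fingers close. It gives the time, the measured TCP pose, the force, the opening and the grip force at its end, in the units of the state.
- readout.read_state(): the state, without advancing time (a new reading comes with each control period).
- capture(name): name is "side" or "top" or "wrist"; returns (picture, depth): 480x640x3 uint8, red, green, blue; 480x640 float32, m along the optical axis (not along the pixel's ray), 0 where there is no reading.
- calibration(name): a dict with "mtx" (3x3 intrinsics, pixels), "T" (4x4, takes a point from camera to world coordinates); the wrist camera has in their place "mount" (4x4, takes a point from camera to tool coordinates, whose origin is the TCP and whose axes are the flange's). Camera axes: x right, y down, z forward; pixel columns grow to the right and rows downward; lengths in m; the calibration is good to about 2 mm. A picture is of the moment at which its call begins: read the wrist's pose just before it. calibration takes no time and is no camera call.
- bot.hand_in(): hands the job in; it is judged then, once.
Trained networks look in the newest picture that a camera, given by its name, has taken for a name from the list of things; names that differ only in an ending like _2 or _b are one class to them, and where a whole thing is asked for, a point or a joint stands for the part that bears it (a point fixed in the world has none). Each returns a list of dicts, best first, with "conf" (0 to 1); they miss things now and then, are a little off and sometimes report something else, mostly with a low value. They report only what shows in the picture. A call takes as long as a camera call. They do not tell look-alikes from the thing itself.
- look_for(thing, camera): "extent" ([left, top, right, bottom] in pixels, round what is visible of it).
The state is a dict: "time_s": time; "joint_positions": joint angles; "qvel": joint speeds; "tau": joint torques, N m; "position": TCP position; "tcp_rot": TCP orientation; "force": force on the tool from outside, world axes, zero at the start; "moment": the same for the moment, N m; "opening": opening from 0.0 (shut) to 1.0 (fully open); "grasp_force": force on a finger pad.
Only numpy, scipy, OpenCV 4.12 (cv2) and the standard library are available. Lean on these libraries where they do the work, as an engineer would, in place of code of your own. Each camera call takes 0.05 s, during which the arm holds its last target. There are 200 camera calls.

## Working session

There is one attempt and no reset: what is moved stays moved. The work goes in short steps, Python scripts to look and compute and a shell command to move; the robot and the scene stay as the last step left them, time stands still between calls to the robot, and variables do not carry over. Pictures are saved under pics/ and viewed, at most 10 in all, crops included, and the job is handed in when it is done.

```bash
mkdir -p pics; cat > h.py <<'E'
import numpy as np,cv2
from rig import readout,capture,calibration,bot,look_for
def camT(name):
    c=calibration(name)
    if 'T' in c: return np.array(c['mtx']),np.array(c['T'])
    s=readout.read_state();T=np.eye(4);T[:3,:3]=s['tcp_rot'];T[:3,3]=s['position']
    return np.array(c['mtx']),T@np.array(c['mount'])
def cloud(depth,K,T):
    v,u=np.mgrid[0:480,0:640]
    p=np.stack([(u-K[0,2])/K[0,0]*depth,(v-K[1,2])/K[1,1]*depth,depth],-1)
    return p@T[:3,:3].T+T[:3,3]
def save(n,img): cv2.imwrite('pics/'+n,img[:,:,::-1])
E
python3 - <<'E'
from h import *
s=readout.read_state();print(s['time_s'],s['tcp_rot'],s['force'],s['opening'])
for c in('top','side'):
    K,T=camT(c);im,d=capture(c);save(c+'0.png',im);np.savez(c+'0.npz',im=im,d=d,K=K,T=T)
    P=cloud(d,K,T);print(c,T[:3,3].round(3))
    for t in('fence','clamp_handle','gauge','base'):
        for r in look_for(t,c)[:4]:
            l,a,b,e=[int(x) for x in r['extent']];m=P[(a+e)//2,(l+b)//2]
            print(t,round(r['conf'],2),(l,a,b,e),m.round(3))
E
```

```text
0.0 [[ 9.13990446e-01  4.05735370e-01 -5.23661706e-04]
 [ 4.05735547e-01 -9.13988172e-01  2.07042019e-03]
 [ 3.61422098e-04 -2.10481245e-03 -9.99997720e-01]] [-0.35100804  0.7093544   0.11246609] 1.0027320174530796
top [0.255 0.013 1.768]
fence 0.87 (178, 277, 266, 349) [0.295 0.288 0.01 ]
fence 0.77 (336, 281, 392, 318) [ 0.347 -0.132  0.012]
fence 0.64 (306, 191, 348, 249) [ 0.582 -0.018  0.015]
clamp_handle 0.73 (316, 226, 348, 240) [ 0.538 -0.033  0.04 ]
gauge 0.75 (276, 191, 299, 240) [0.592 0.103 0.026]
gauge 0.36 (428, 171, 468, 221) [ 0.667 -0.385  0.009]
base 0.9 (272, 173, 367, 267) [0.58  0.007 0.025]
side [ 0.472 -1.089  1.002]
fence 0.95 (216, 272, 288, 344) [ 0.305 -0.118  0.008]
fence 0.87 (328, 245, 391, 301) [ 0.58  -0.005  0.025]
fence 0.67 (227, 171, 298, 245) [0.296 0.313 0.011]
clamp_handle 0.46 (335, 265, 347, 287) [ 0.53  -0.036  0.043]
clamp_handle 0.37 (304, 240, 408, 315) [ 0.571 -0.016  0.021]
base 0.79 (304, 241, 409, 316) [ 0.571 -0.026  0.027]
```

```bash
python3 - <<'E'
from h import *
a=cv2.resize(np.load('top0.npz')['im'][130:310,220:460],(800,600),interpolation=2);save('t1.png',a)
E
```

```text
(no output)
```

View pics/t1.png

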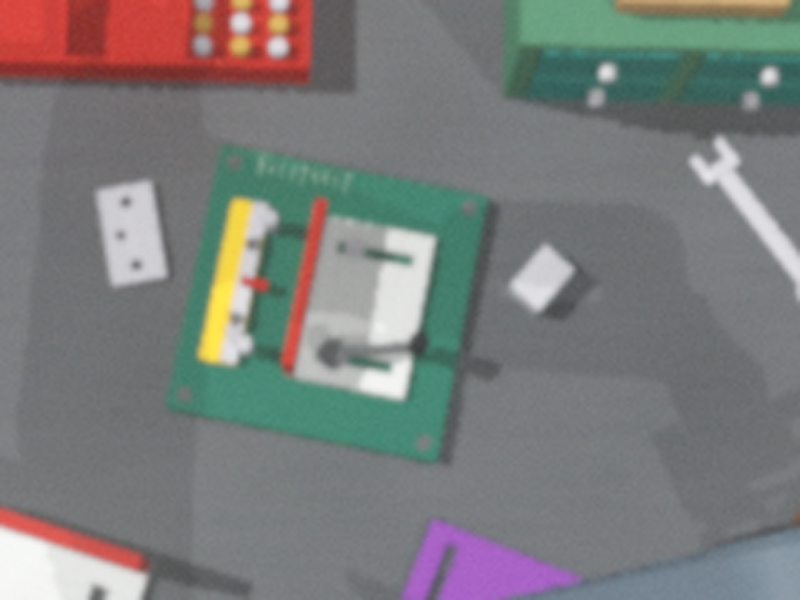

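View pics/side0.png

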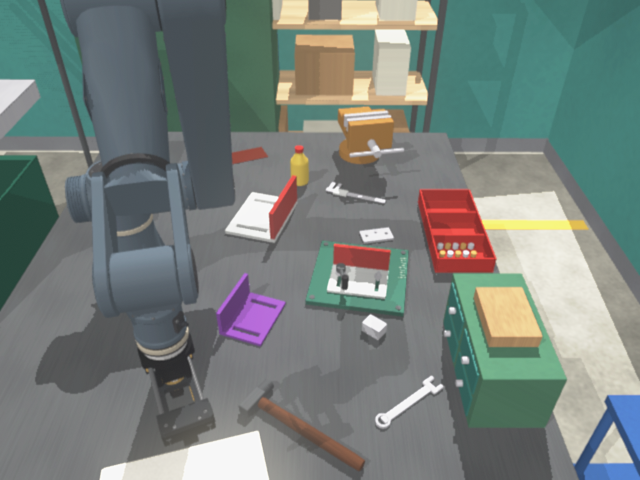

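The red fence on the green base is the one meant: upright in the crop from (320,200) to (288,370), gauge on its left (world +y), handle at (420,342). The side view confirms it. The purple one and the larger white/red one are decoys.

```bash
cat >> h.py <<'E'
def analyse(im,d,K,T,c=(0.58,-0.01)):
    P=cloud(d,K,T);hsv=cv2.cvtColor(im,cv2.COLOR_RGB2HSV).astype(int)
    H,S,V=hsv[...,0],hsv[...,1],hsv[...,2];near=(np.hypot(P[...,0]-c[0],P[...,1]-c[1])<0.2)&(d>0)
    o={}
    for n,m in (('green',(H>65)&(H<95)&(S>90)&(abs(P[...,2]-.015)<.01)),
                ('redtop',((H<8)|(H>172))&(S>130)&(P[...,2]>.078)&(P[...,2]<.098)),
                ('yellow',(H>20)&(H<35)&(S>120)&(P[...,2]<.05)),
                ('black',(V<70)&(P[...,2]>.068)&(P[...,2]<.088))):
        q=P[near&m]
        if len(q)<4: print(n,'none');continue
        r=cv2.minAreaRect(q[:,:2].astype(np.float32)*1000)
        print(n,len(q),'c',np.round(r[0],1),'size',np.round(r[1],1),'ang',round(r[2],2),'z',np.median(q[:,2]).round(4),'mean',q.mean(0).round(4))
E
python3 - <<'E'
from h import *
for c in('top','side'):
    z=np.load(c+'0.npz');print(c);analyse(z['im'],z['d'],z['K'],z['T'])
print(calibration('wrist'))
E
```

```text
top
green 3106 c [580.7   9.2] size [247.5 247.6] ang 79.73 z 0.0156 mean [0.569  0.0032 0.0155]
redtop 156 c [584.6  30.8] size [  9.1 147.9] ang 79.9 z 0.0891 mean [0.5843 0.0308 0.0888]
yellow 281 c [598.3 103.6] size [ 19.5 151.3] ang 80.25 z 0.0217 mean [0.597  0.1042 0.0213]
black none
side
green 2109 c [581.9   6.1] size [254.  247.1] ang 80.3 z 0.0132 mean [ 0.5737 -0.0293  0.0132]
redtop 262 c [584.9  26. ] size [ 18.5 146.8] ang 79.75 z 0.0845 mean [0.5861 0.0243 0.0841]
yellow none
black 12 c [537.1 -82.1] size [11.8  7.6] ang 9.25 z 0.0732 mean [ 0.5372 -0.0824  0.0732]
{'mtx': array([[396.70375138,   0.        , 317.50433459],
       [  0.        , 396.70375138, 242.35874039],
       [  0.        ,   0.        ,   1.        ]]), 'mount': array([[ 1.09743449e-03, -9.65737957e-01, -2.59516848e-01,
         7.15153455e-02],
       [ 9.99999321e-01,  1.16165331e-03, -9.40938999e-05,
        -7.29612789e-04],
       [ 3.92338657e-04, -2.59516568e-01,  9.65738576e-01,
        -9.38353772e-02],
       [ 0.00000000e+00,  0.00000000e+00,  0.00000000e+00,
         1.00000000e+00]])}
```

```bash
python3 -m pendant '[[1,-0.75,0,0,0,0,0],[1,-0.75,0,0,0,0,1],[1,-0.75,0,0,0,0,1],[1,-0.75,0,0,0,0,1],[1,-0.75,0,0,0,0,1],[1,-0.75,0,0,0,0,1]]'
python3 -m pendant '[[1,-0.75,0,0,0,0,1],[1,-0.75,0,0,0,0,1],[1,-0.75,0,0,0,0,1],[1,-0.75,0,0,0,0,1],[1,-0.75,0,0,0,0,1],[1,-0.75,0,0,0,0,1]]'
python3 -m pendant '[[0.71,-0.53,0,0,0,-0.312,1],[0.71,-0.53,0,0,0,-0.312,1],[0.71,-0.53,0,0,0,-0.312,1],[0.71,-0.53,0,0,0,-0.312,1],[0.71,-0.53,0,0,0,-0.312,1],[0.71,-0.53,0,0,0,-0.312,1],[0.71,-0.53,0,0,0,-0.312,1],[0.71,-0.53,0,0,0,-0.312,1]]'
python3 - <<'E'
from h import *
K,T=camT('wrist');im,d=capture('wrist');save('w1.png',im);np.savez('w1.npz',im=im,d=d,K=K,T=T)
analyse(im,d,K,T)
for r in look_for('clamp_handle','wrist')[:3]:print(r)
for r in look_for('gauge','wrist')[:3]:print(r)
s=readout.read_state();print(s['position'],s['tcp_rot'],s['force'])
E
```

```text
time_s: 1.1
position: [0.3771, -0.3469, 0.2922]
tcp_rot: [[0.911, 0.412, -0.001], [0.412, -0.911, 0.004], [0.001, -0.004, -1.0]]
force: [-0.2, 0.0, 0.2]
opening: 0.541
grasp_force: 0.0
time_s: 1.7
position: [0.4996, -0.1304, 0.2925]
tcp_rot: [[0.911, 0.412, 0.002], [0.412, -0.911, 0.001], [0.002, -0.0, -1.0]]
force: [0.0, -0.3, -0.1]
opening: 0.035
grasp_force: 0.0
time_s: 2.5
position: [0.5846, 0.0184, 0.2922]
tcp_rot: [[0.173, 0.985, 0.0], [0.985, -0.173, -0.001], [-0.001, 0.0, -1.0]]
force: [0.9, -0.2, -0.8]
opening: 0.005
grasp_force: 0.0
green 30461 c [584.8  23.6] size [219.1 249.7] ang 80.1 z 0.0164 mean [0.5902 0.0579 0.0164]
redtop 2918 c [585.9  30.2] size [  9.8 149.4] ang 80.02 z 0.0891 mean [0.5861 0.0309 0.0883]
yellow 3976 c [597.1  93.8] size [ 34.5 152.2] ang 80.02 z 0.0223 mean [0.5987 0.101  0.0222]
black none
{'extent': [245.1, 229.9, 276.1, 280.6], 'conf': 0.66}
[0.58441163 0.01879736 0.2922822 ] [[ 1.74447851e-01  9.84666395e-01  1.94563226e-04]
 [ 9.84666393e-01 -1.74447804e-01 -2.39604883e-04]
 [-2.01989749e-04  2.33378427e-04 -9.99999952e-01]] [ 0.31034875 -0.50072357 -0.64732339]
```

View pics/w1.png

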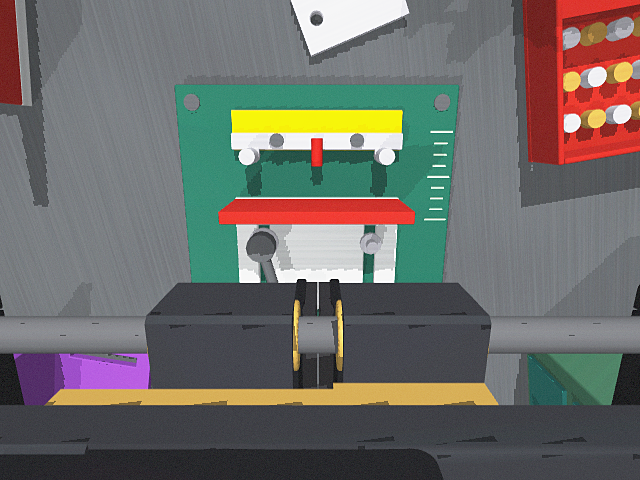

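Pins are at (248,157) and (386,157), the red button between them at (317,150), the fence upright at rows 198–223, and the clamp hub at (261,243). The gripper hides the handle, so I back off to see it.

```bash
python3 -m pendant '[[-0.25,0,0,0,0,0,1],[-0.5,0,0,0,0,0,1],[-0.6,0,0,0,0,0,1],[-0.6,0,0,0,0,0,1],[-0.6,0,0,0,0,0,1]]'
python3 - <<'E'
from h import *
K,T=camT('wrist');im,d=capture('wrist');save('w2.png',im);np.savez('w2.npz',im=im,d=d,K=K,T=T)
analyse(im,d,K,T)
for r in look_for('clamp_handle','wrist')[:3]:print(r)
O=np.array([.5800,-.0055]);a=np.deg2rad(-10);X=np.array([np.cos(a),np.sin(a)]);Y=np.array([-X[1],X[0]])
for f in('w1','w2'):
    z=np.load(f+'.npz');P=cloud(z['d'],z['K'],z['T']);b=np.stack([(P[...,:2]-O)@X,(P[...,:2]-O)@Y,P[...,2]],-1)*1000
    def st(n,m):
        q=b[m&(z['d']>0)]
        if len(q): print(f,n,len(q),'min',q.min(0).round(1),'max',q.max(0).round(1),'med',np.median(q,0).round(1))
    st('pin-',(abs(b[...,0]+58)<15)&(b[...,1]>50)&(b[...,1]<120)&(b[...,2]>44)&(b[...,2]<56))
    st('pin+',(abs(b[...,0]-58)<15)&(b[...,1]>50)&(b[...,1]<120)&(b[...,2]>44)&(b[...,2]<56))
    st('up',(abs(b[...,0])<90)&(abs(b[...,1]-35)<25)&(b[...,2]>82)&(b[...,2]<96))
    st('handle',(abs(b[...,0])<90)&(b[...,1]<-20)&(b[...,1]>-110)&(b[...,2]>70)&(b[...,2]<86))
    st('button',(abs(b[...,0])<12)&(b[...,1]>50)&(b[...,1]<75)&(b[...,2]>20)&(b[...,2]<70))
E
```

```text
time_s: 3.15
position: [0.5635, -0.0989, 0.2923]
tcp_rot: [[0.174, 0.985, -0.0], [0.985, -0.174, 0.001], [0.001, -0.0, -1.0]]
force: [0.9, 0.3, 0.5]
opening: 0.01
grasp_force: 0.0
green 35880 c [577.6 -17.3] size [197.1 249.6] ang 80.07 z 0.0164 mean [ 0.5782 -0.0138  0.0164]
redtop 4050 c [585.6  29.5] size [ 10.3 149.6] ang 79.97 z 0.0892 mean [0.5853 0.0289 0.0884]
yellow 375 c [593.6  73.6] size [  9.6 149.1] ang 80.29 z 0.0208 mean [0.5945 0.0772 0.0207]
black 270 c [538.5 -71.3] size [16.6 17. ] ang 43.08 z 0.079 mean [ 0.5391 -0.072   0.0782]
{'extent': [238.7, 89.6, 293.2, 210.5], 'conf': 0.95}
w1 pin- 241 min [-65.6  73.3  44. ] max [-51.5  86.2  53. ] med [-57.8  79.8  51.3]
w1 pin+ 241 min [50.5 72.6 44.2] max [64.1 86.4 53.3] med [57.1 80.  51.2]
w1 up 2737 min [-75.2  31.3  82.2] max [74.3 41.1 91.9] med [-0.6 36.7 89.2]
w1 button 65 min [-5.2 70.5 31.5] max [ 4.5 75.  38.6] med [-0.8 72.5 36.1]
w2 pin- 108 min [-64.2  72.2  44.2] max [-52.3  77.3  52.6] med [-57.5  74.2  50.5]
w2 pin+ 107 min [51.  72.5 44. ] max [63.4 77.6 53.1] med [56.4 74.2 50.4]
w2 up 3830 min [-75.4  30.3  82. ] max [74.5 40.6 91.7] med [-0.9 35.  89.3]
w2 handle 422 min [-37.9 -80.8  70.3] max [-21.  -63.6  81.5] med [-29.1 -71.9  79. ]
w2 button 112 min [-5.1 70.1 28.9] max [ 3.7 75.  38.6] med [-0.7 72.  35.9]
```

View pics/w2.png

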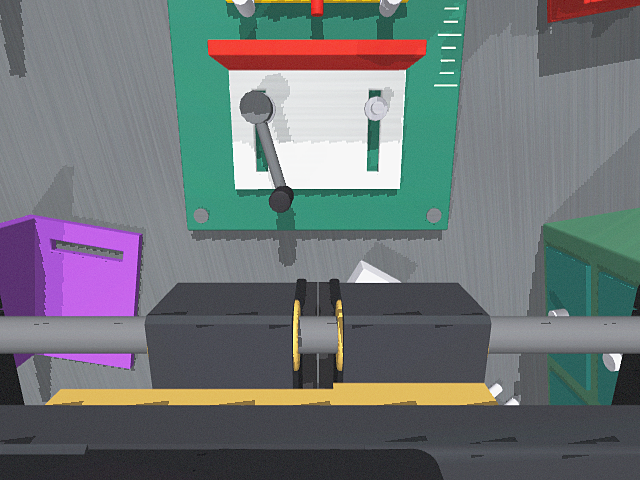

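```bash
python3 -m pendant '[[0.25,0,0,0,0,0,1],[0.515,0,0.1,0,0.017,0,1],[0.515,0,0.35,0,0.017,0,1],[0.515,0,0.6,0,0.017,0,1],[0.515,0,0.8,0,0.017,0,1],[0.515,0,0.937,0,0.017,0,1],[0.515,0,0.937,0,0.017,0,1],[0.515,0,0.937,0,0.017,0,1]]'
python3 - <<'E'
from h import *
s=readout.read_state();print(s['force'],s['moment'])
im,d=capture('side');save('s1.png',cv2.resize(im[200:350,260:460],(800,600)))
E
```

```text
time_s: 4.05
position: [0.5816, 0.0041, 0.105]
tcp_rot: [[0.17, 0.985, 0.009], [0.984, -0.171, 0.053], [0.054, -0.0, -0.999]]
force: [1.1, 0.3, 0.2]
opening: 0.006
grasp_force: 0.0
[1.05582164 0.32018363 0.16357788] [-0.00175513 -0.04793467  0.01276121]
```

View pics/s1.png

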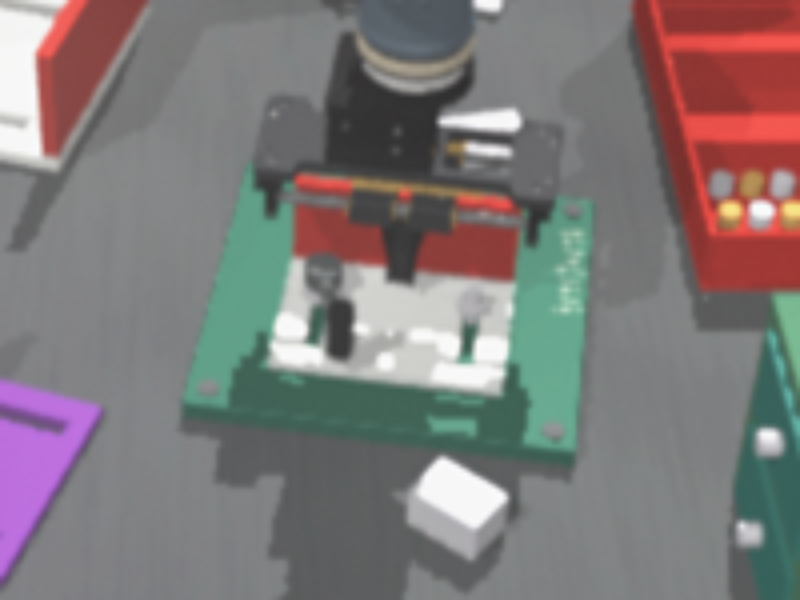

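The closed fingers at (400,250) stand behind the upright, clear of everything. I start the push.

```bash
python3 -m pendant '[[0.02,0,0,0,0,0,1],[0.04,0,0.002,0,0,0,1],[0.06,0,0.003,0,0,0,1],[0.08,0,0.004,0,0,0,1],[0.1,0,0.005,0,0,0,1],[0.1,0,0.005,0,0,0,1]]'; python3 -m pendant '[[0.015,0,0.001,0,0,0,1],[0.03,0,0.002,0,0,0,1],[0.03,0,0.002,0,0,0,1]]'
```

```text
time_s: 4.7
position: [0.5862, 0.0221, 0.1069]
tcp_rot: [[0.171, 0.985, 0.014], [0.984, -0.171, 0.05], [0.052, 0.005, -0.999]]
force: [0.2, -5.1, 2.9]
opening: 0.007
grasp_force: 2.2
time_s: 5.0
position: [0.5871, 0.0276, 0.1065]
tcp_rot: [[0.171, 0.985, 0.013], [0.984, -0.171, 0.05], [0.052, 0.004, -0.999]]
force: [-0.5, -5.0, 4.6]
opening: 0.007
grasp_force: 2.8
```

```bash
python3 -m pendant '[[0.01,0,0,0,0,0,1],[0.02,0,0.001,0,0,0,1],[0.03,0,0.002,0,0,0,1],[0.04,0,0.002,0,0,0,1],[0.04,0,0.002,0,0,0,1]]'; python3 - <<'E'
from h import *
O=np.array([.5800,-.0055]);a=np.deg2rad(-10);X=np.array([np.cos(a),np.sin(a)]);Y=np.array([-X[1],X[0]])
K,T=camT('wrist');im,d=capture('wrist');P=cloud(d,K,T);save('w3.png',im)
b=np.stack([(P[...,:2]-O)@X,(P[...,:2]-O)@Y,P[...,2]],-1)*1000
hsv=cv2.cvtColor(im,cv2.COLOR_RGB2HSV).astype(int);red=((hsv[...,0]<8)|(hsv[...,0]>172))&(hsv[...,1]>130)
for n,m in(('up',red&(abs(b[...,0])<80)&(b[...,2]>82)&(b[...,2]<96)),('pin-',(abs(b[...,0]+58)<12)&(b[...,1]>60)&(b[...,1]<120)&(b[...,2]>44)&(b[...,2]<56)),('pin+',(abs(b[...,0]-58)<12)&(b[...,1]>60)&(b[...,1]<120)&(b[...,2]>44)&(b[...,2]<56))):
    q=b[m&(d>0)]
    if len(q):print(n,len(q),q.min(0).round(1),q.max(0).round(1),cv2.minAreaRect(q[:,:2].astype(np.float32)))
E
```

```text
time_s: 5.5
position: [0.5883, 0.0355, 0.1064]
tcp_rot: [[0.171, 0.985, 0.012], [0.984, -0.171, 0.051], [0.052, 0.004, -0.999]]
force: [-0.3, -5.7, 4.4]
opening: 0.006
grasp_force: 2.9
up 5166 [-75.8  61.   82. ] [75.3 68.4 91.2] ((-0.2650909423828125, 64.09040069580078), (151.06971740722656, 7.3055901527404785), 0.5176973938941956)
pin- 1609 [-70.   66.1  44. ] [-46.   86.4  56. ] ((-58.15237045288086, 76.24549102783203), (23.933345794677734, 20.334917068481445), 0.9455754160881042)
pin+ 1595 [46.  67.1 44. ] [70.  86.5 56. ] ((57.90937805175781, 76.83132934570312), (23.93452262878418, 19.319303512573242), 0.5399462580680847)
```

View pics/w3.png

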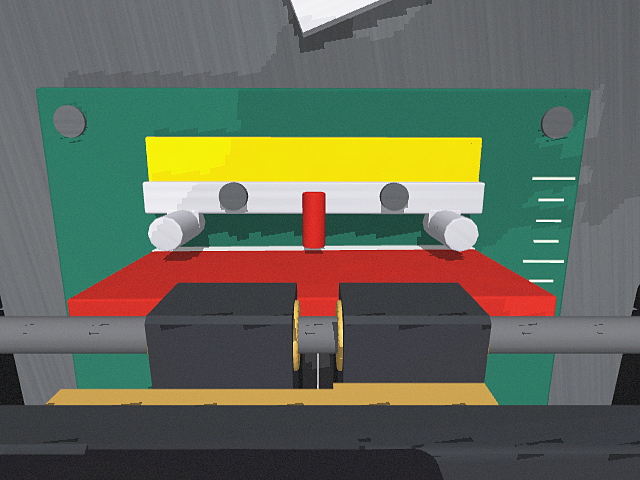

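The face is at about y=68 and the pins at about 73, so roughly 4–5 mm remain; the upright runs parallel to the pin line. I continue in small steps.

```bash
python3 -m pendant '[[0.005,0,0,0,0,0,1],[0.01,0,0.001,0,0,0,1],[0.015,0,0.001,0,0,0,1]]' | sed -n '2p;4p'; python3 -m pendant '[[0.003,0,0,0,0,0,1],[0.005,0,0,0,0,0,1]]'| sed -n '2p;4p';  python3 -m pendant '[[0.002,0,0,0,0,0,1],[0.004,0,0,0,0,0,1]]'| sed -n '2p;4p'
```

```text
position: [0.5887, 0.0381, 0.1064]
force: [-1.6, -6.9, 4.9]
position: [0.5888, 0.039, 0.1064]
force: [-0.5, -9.1, 5.9]
position: [0.589, 0.0397, 0.1064]
force: [-0.9, -7.3, 4.9]
```

```bash
python3 -m pendant '[[0.002,0,0,0,0,0,1],[0.004,0,0,0,0,0,1]]'| sed -n '2p;4p';  python3 -m pendant '[[0.002,0,0,0,0,0,1],[0.003,0,0,0,0,0,1]]'| sed -n '2p;4p'
```

```text
position: [0.5891, 0.0405, 0.1064]
force: [-1.9, -9.0, 5.4]
position: [0.5891, 0.0407, 0.1064]
force: [-1.5, -9.7, 5.8]
```

```bash
python3 -m pendant '[[0.002,0,0,0,0,0,1],[0.003,0,0,0,0,0,1]]'| sed -n '2p;4p'
```

```text
position: [0.5892, 0.041, 0.1064]
force: [-2.1, -10.7, 4.0]
```

```bash
python3 -m pendant '[[0.002,0,0,0,0,0,1],[0.003,0,0,0,0,0,1]]'| sed -n '2p;4p'; python3 -m pendant '[[0.002,0,0,0,0,0,1],[0.003,0,0,0,0,0,1]]'| sed -n '2p;4p'
```

```text
position: [0.5892, 0.0411, 0.1065]
force: [-2.9, -12.0, 4.5]
position: [0.5892, 0.0412, 0.1065]
force: [-3.1, -13.7, 5.7]
```

```bash
python3 -m pendant '[[0.003,0,0,0,0,0,1],[0.006,0,0,0,0,0,1],[0.006,0,0,0,0,0,1],[0.006,0,0,0,0,0,1],[0.006,0,0,0,0,0,1],[0.006,0,0,0,0,0,1],[0.006,0,0,0,0,0,1],[0.006,0,0,0,0,0,1]]'; python3 - <<'E'
from h import *
s=readout.read_state();print(s['moment'],s['position'])
im,d=capture('wrist');save('w4.png',cv2.resize(im[150:350,60:580],(800,308)))
E
```

```text
time_s: 8.05
position: [0.5893, 0.0414, 0.1065]
tcp_rot: [[0.169, 0.986, 0.011], [0.984, -0.169, 0.046], [0.047, 0.003, -0.999]]
force: [-2.6, -17.3, 5.3]
opening: 0.004
grasp_force: 8.6
[-2.90625079  0.47914815  0.03138112] [0.58925871 0.04142338 0.1065168 ]
```

View pics/w4.png

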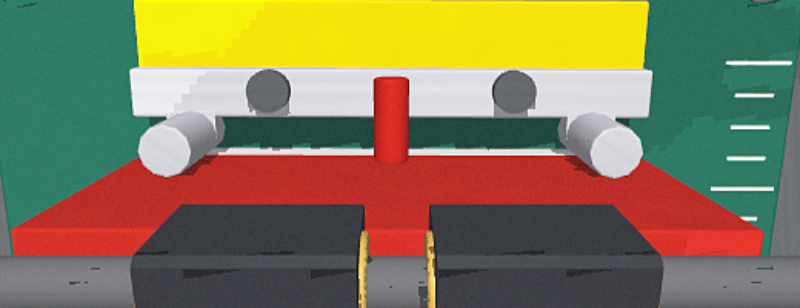

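Both pins touch the face symmetrically, at (175,145) and (612,150). The force was steady at about 17 N for more than half a second, with no yaw moment. I let go and work out the handle moves.

```bash
python3 -m pendant '[[-0.01,0,0,0,0,0,1],[-0.06,0,0,0,0,0,1],[-0.12,0,0,0,0,0,1],[-0.15,0,-0.1,0,-0.017,0,1],[-0.2,0,-0.3,0,-0.017,0,1],[-0.2,0,-0.3,0,-0.017,0,0.3],[-0.2,0,-0.3,0,-0.017,0,0]]'
cat >> h.py <<'E'
O=np.array([.5800,-.0055]);a=np.deg2rad(-10);X=np.array([np.cos(a),np.sin(a)]);Y=np.array([-X[1],X[0]])
def hpos(j): 
    t=-np.pi/3-j;return O+(-.05+.075*np.cos(t))*X+.075*np.sin(t)*Y
def row(j,z=None):
    from scipy.spatial.transform import Rotation as R
    s=readout.read_state();Rt=np.array(s['tcp_rot']);p=np.array(s['position'])
    yaw=np.deg2rad(80)+np.deg2rad(30)-j   # lever perpendicular
    x=np.array([np.cos(yaw),np.sin(yaw),0]);zz=np.array([0,0,-1.]);G=np.stack([x,np.cross(zz,x),zz],1)
    d=np.r_[hpos(j),p[2] if z is None else z]-p
    return np.r_[Rt.T@d/.2,R.from_matrix(Rt.T@G).as_rotvec()/np.pi].round(4)
E
python3 -c "
from h import *
print(row(.245,.16),row(.245,.122))"
```

```text
time_s: 8.8
position: [0.5815, 0.0029, 0.1637]
tcp_rot: [[0.173, 0.985, 0.002], [0.985, -0.173, 0.0], [0.001, 0.002, -1.0]]
force: [-0.8, 0.4, 0.1]
opening: 0.113
grasp_force: 0.0
[-4.033e-01 -1.474e-01  1.780e-02  5.000e-04 -1.000e-04 -8.840e-02] [-4.034e-01 -1.477e-01  2.078e-01  5.000e-04 -1.000e-04 -8.840e-02]
```

```bash
python3 -m pendant '[[-0.2,-0.07,0,0,0,-0.044,0],[-0.403,-0.147,0,0,0,-0.088,0],[-0.403,-0.147,0,0,0,-0.088,0],[-0.403,-0.147,0,0,0,-0.088,0],[-0.403,-0.147,0.1,0,0,-0.088,0],[-0.403,-0.147,0.208,0,0,-0.088,0],[-0.403,-0.147,0.208,0,0,-0.088,0]]'
python3 - <<'E'
from h import *
K,T=camT('wrist');im,d=capture('wrist');save('w5.png',im)
analyse(im,d,K,T)
im,d=capture('side');save('s2.png',cv2.resize(im[200:350,260:460],(800,600)))
E
```

```text
time_s: 9.5
position: [0.5372, -0.0694, 0.1186]
tcp_rot: [[-0.104, 0.995, -0.006], [0.995, 0.104, 0.002], [0.003, -0.006, -1.0]]
force: [-0.5, -0.0, 0.0]
opening: 0.496
grasp_force: 0.0
green 61248 c [572.4 -31. ] size [169.4 256.3] ang 85.6 z 0.0164 mean [ 0.5428 -0.0221  0.0164]
redtop 26 c [619.6  50.7] size [1. 4.] ang 89.47 z 0.0787 mean [0.6199 0.0509 0.0788]
yellow none
black 1678 c [537.3 -68.2] size [66.7 23.3] ang 5.63 z 0.0774 mean [ 0.5366 -0.0616  0.077 ]
```

View pics/s2.png

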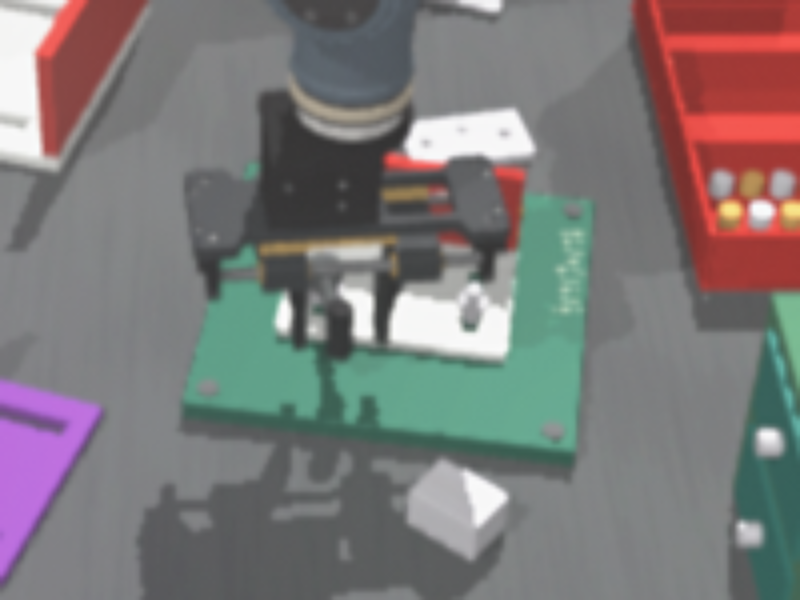

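The fingers at (300,320) and (385,320) straddle the handle at (340,325). I centre a little and close.

```bash
python3 -c "
from h import *
print(row(.245,.122))"; python3 -m pendant '[[-0.01,0.008,-0.015,0,0,0,0],[-0.01,0.008,-0.015,0,0,0,1],[-0.01,0.008,-0.015,0,0,0,1],[-0.01,0.008,-0.015,0,0,0,1],[-0.01,0.008,-0.015,0,0,0,1],[-0.01,0.008,-0.015,0,0,0,1]]'; python3 -c "
from h import *
for j in (.245,.36,.48,.6,.72):print(row(j,.122))"
```

```text
[-0.0064 -0.0006 -0.0063 -0.0005 -0.0003  0.0001]
time_s: 10.2
position: [0.5386, -0.0732, 0.1245]
tcp_rot: [[-0.105, 0.995, -0.004], [0.995, 0.105, -0.0], [0.0, -0.004, -1.0]]
force: [-4.8, -2.8, 4.8]
opening: 0.197
grasp_force: 30.0
[ 0.0087  0.0006  0.0125 -0.0013 -0.0001  0.0002]
[ 0.0112 -0.0425  0.0127 -0.0013 -0.0001  0.0368]
[ 0.0191 -0.0867  0.0128 -0.0013  0.      0.075 ]
[ 3.220e-02 -1.298e-01  1.300e-02 -1.300e-03  1.000e-04  1.132e-01]
[ 0.0503 -0.1709  0.0132 -0.0013  0.0002  0.1514]
```

```bash
python3 -m pendant '[[0.001,-0.022,0,0,0,0.018,1],[0.003,-0.043,0,0,0,0.037,1],[0.006,-0.065,0,0,0,0.056,1],[0.0105,-0.087,0,0,0,0.075,1],[0.017,-0.109,0,0,0,0.094,1],[0.0235,-0.130,0,0,0,0.113,1],[0.032,-0.151,0,0,0,0.132,1],[0.0416,-0.1715,0,0,0,0.151,1]]'; python3 -c "
from h import *
for j in (.72,.8,.9,1.,1.1,1.2,1.3):print(j,row(j,.1245))"
```

```text
time_s: 11.0
position: [0.5068, -0.0696, 0.1246]
tcp_rot: [[0.362, 0.932, 0.004], [0.932, -0.362, -0.003], [-0.001, 0.005, -1.0]]
force: [1.0, -3.9, -0.3]
opening: 0.198
grasp_force: 30.0
0.72 [ 0.0076 -0.0203  0.0005  0.0015  0.0004  0.0001]
0.8 [ 0.0088 -0.0502  0.0004  0.0015  0.0004  0.0255]
0.9 [ 0.0136 -0.0874  0.0002  0.0015  0.0003  0.0574]
1.0 [ 0.0222 -0.1239  0.      0.0015  0.0002  0.0892]
1.1 [ 0.0344 -0.1594 -0.0002  0.0015  0.0002  0.121 ]
1.2 [ 5.000e-02 -1.934e-01 -4.000e-04  1.500e-03  1.000e-04  1.529e-01]
1.3 [ 0.0689 -0.2258 -0.0005  0.0016  0.      0.1847]
```

```bash
python3 -m pendant '[[0.001,-0.022,0,0,0,0.019,1],[0.003,-0.045,0,0,0,0.038,1],[0.006,-0.067,0,0,0,0.057,1],[0.01,-0.09,0,0,0,0.076,1],[0.017,-0.111,0,0,0,0.096,1],[0.0235,-0.131,0,0,0,0.114,1],[0.032,-0.152,0,0,0,0.133,1],[0.0424,-0.173,0,0,0,0.153,1]]'; python3 -c "
from h import *
for j in (1.1,1.2,1.3,1.36,1.42,1.48):print(j,row(j,.1245))"
```

```text
time_s: 11.8
position: [0.4767, -0.0505, 0.1246]
tcp_rot: [[0.752, 0.659, 0.001], [0.659, -0.752, -0.005], [-0.002, 0.004, -1.0]]
force: [-4.6, -13.7, 2.1]
opening: 0.199
grasp_force: 30.0
1.1 [ 0.0072  0.014   0.0005  0.0013  0.0007 -0.0317]
1.2 [ 0.0054 -0.0234  0.0003  0.0013  0.0007  0.0001]
1.3 [ 0.0072 -0.0609  0.0002  0.0014  0.0006  0.0319]
1.36 [ 0.0102 -0.0832  0.0001  0.0014  0.0006  0.051 ]
1.42 [ 0.0144 -0.1053 -0.      0.0014  0.0005  0.0701]
1.48 [ 2.000e-02 -1.271e-01 -1.000e-04  1.400e-03  5.000e-04  8.920e-02]
```

```bash
python3 -m pendant '[[0,-0.019,0,0,0,0.016,1],[0.002,-0.0375,0,0,0,0.032,1],[0.005,-0.06,0,0,0,0.051,1],[0.009,-0.082,0,0,0,0.07,1],[0.0115,-0.092,0,0,0,0.079,1],[0.0115,-0.092,0,0,0,0.079,1],[0.0115,-0.092,0,0,0,0.079,1]]'; python3 -c "
from h import *
s=readout.read_state();r=np.array(s['position'])[:2]-O;b=np.array([r@X+.05,r@Y]);print(b,-np.arctan2(b[1],b[0])-np.pi/3)"
```

```text
time_s: 12.5
position: [0.4647, -0.0345, 0.1246]
tcp_rot: [[0.89, 0.456, -0.002], [0.456, -0.89, -0.003], [-0.003, 0.001, -1.0]]
force: [-6.4, -13.6, 3.7]
opening: 0.198
grasp_force: 30.0
[-0.05847355 -0.04857306] 1.401222245214018
```

```bash
python3 -m pendant '[[0,0.01,0,0,0,0,1],[0,0.015,0,0,0,0,0.4],[0,0.015,0,0,0,0,0],[0,0.015,0,0,0,0,0],[0,0.015,-0.2,0,0,0,0],[0,0.015,-0.45,0,0,0,0],[0,0.015,-0.7,0,0,0,0],[0,0.015,-0.9,0,0,0,0]]'; python3 -m pendant '[[-0.2,0,0,0,0,0,0],[-0.3,0,0,0,0,0,0],[-0.3,0,0,0,0,0,0],[-0.3,0,0,0,0,0,0]]' | head -2
python3 - <<'E'
from h import *
K,T=camT('wrist');im,d=capture('wrist');save('w6.png',im)
P=cloud(d,K,T);b=np.stack([(P[...,:2]-O)@X,(P[...,:2]-O)@Y,P[...,2]],-1)*1000
V=im.max(-1)
q=b[(V<80)&(d>0)&(abs(b[...,2]-78)<8)&(abs(b[...,0]+110)<40)&(abs(b[...,1]+45)<40)];print(len(q),q.mean(0) if len(q) else '', [(-np.arctan2(m[1],m[0]+50)-np.pi/3) for m in [q.mean(0)]] if len(q) else '')
analyse(im,d,K,T)
E
```

```text
time_s: 13.3
position: [0.4677, -0.035, 0.3071]
tcp_rot: [[0.891, 0.454, 0.003], [0.454, -0.891, -0.001], [0.003, 0.002, -1.0]]
force: [1.4, -0.4, -0.2]
opening: 0.494
grasp_force: 0.0
time_s: 13.7
position: [0.4142, -0.0624, 0.3046]
348 [-108.59103999  -48.15450611   79.17850352] [np.float64(1.4064573893455534)]
green 28765 c [568.3  11.8] size [250.4 221.7] ang 80.05 z 0.0164 mean [ 0.5264 -0.0216  0.0164]
redtop 419 c [526.3  72.2] size [10.4 19.1] ang 79.08 z 0.0888 mean [0.5236 0.0707 0.0872]
yellow 155 c [528.1 105.2] size [31.9 10.7] ang 80.0 z 0.0223 mean [0.5268 0.1097 0.0223]
black 106 c [465.  -33.7] size [16.4 16.7] ang 79.48 z 0.0791 mean [ 0.4639 -0.0357  0.0789]
```

View pics/w6.png

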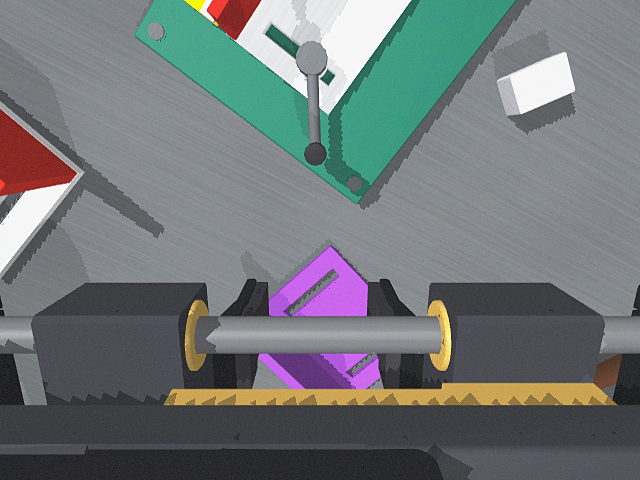

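The handle at (315,153) measures joint ≈ 1.41, so the clamp is tight. A last check that the fence is still at the pins, from the top camera.

```bash
python3 - <<'E'
from h import *
for c in('top','side'):
    K,T=camT(c);im,d=capture(c);analyse(im,d,K,T)
    if c=='top': save('t2.png',cv2.resize(im[160:280,260:380],(600,600),interpolation=2))
s=readout.read_state();print(s['force'],s['time_s'])
E
```

```text
green 2343 c [580.9  10. ] size [246.4 247.2] ang 79.89 z 0.0155 mean [0.5958 0.001  0.0154]
redtop 158 c [590.   61.9] size [ 10.7 148.7] ang 79.96 z 0.0884 mean [0.5898 0.0617 0.0884]
yellow 283 c [597.5 103.1] size [ 21.1 150. ] ang 79.93 z 0.0211 mean [0.5964 0.1042 0.0212]
black none
green 2672 c [581.6   4. ] size [252.3 246.8] ang 80.06 z 0.0132 mean [ 0.5817 -0.0418  0.0132]
redtop 242 c [591.1  58.4] size [ 21.1 146.1] ang 79.64 z 0.0846 mean [0.5914 0.0555 0.0839]
yellow none
black 10 c [462.6 -44.5] size [7.4 9.8] ang 43.43 z 0.0716 mean [ 0.4633 -0.0446  0.0713]
[0.1451853  0.52888871 0.5845857 ] 13.85
```

View pics/t2.png

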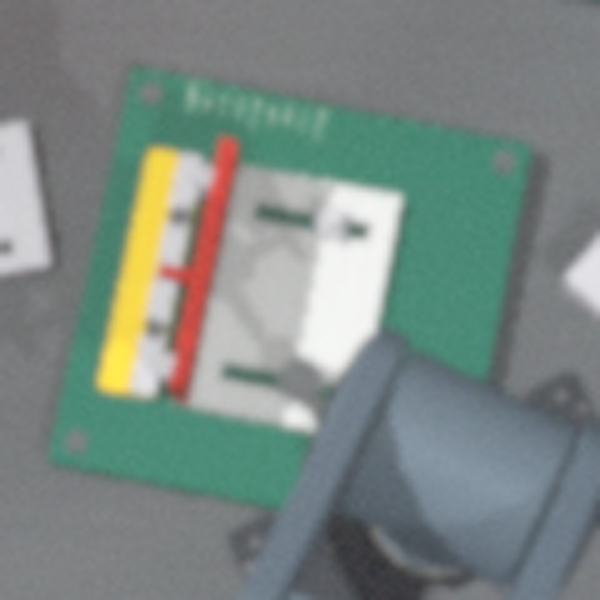

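The fence has moved about 32 mm and sits parallel to and against both pins (upright from (228,140) to (180,395)), clamped and with the robot clear. I hand it in.

```bash
python3 -c "
from rig import bot
print(bot.hand_in())"
```

```text
the job is handed in; nothing more can be done
None
```

I pressed the fence against both pins at about 17 N for over half a second, let go, swung the clamp to about 1.4 rad (tight from 1.25), and handed the job in at about 14 s; the last top view shows the fence still up against both pins.

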